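# Hold the self-closing spice drawer open at its marker

## Robot

A 7-joint arm with a two-finger parallel gripper is mounted at the origin on the work surface. World frame = base frame: x ahead of the robot, y to its left, z up, the work surface at z = 0. Lengths are in m, angles in degrees, forces in N, time in s.
With the tool pointing down it reaches from about 0.425 to 1.025 m from the base axis. Payload 9.4 kg.
Tool frame: the origin (TCP) lies at the very end of the fingers, on their centre line; the grasp point (between the pads) lies 19 mm behind it; z points along the fingers, y is the direction in which the jaws open and shut (so a half turn about z gives the same grasp; the last joint's range is limited). The gripper opens to 93 mm and grips with 3 to 60 N. Pads are 15 mm wide; open, the fingers measure 128 mm over their backs; the gripper's body (75 mm by 188 mm) begins 65 mm behind the grasp point.
Start: joints at [64.303, 34.337, -0.143, 91.639, 0.103, 54.024, -4.572], TCP at [0.263, -0.675, 0.219] pointing down, gripper open.
Joint ranges: [-147.43, 147.43], [-19.82, 112.94], [-74.19, 73.91], [6.32, 146.72], [-59.91, 239.91], [6.04, 106.73], [-150.56, 150.56]. Speed limits (degrees/s): [127.2, 127.2, 172.46, 172.46, 180, 180, 180].

## Interface

Orientations are given as a 3x3 rotation matrix whose columns are the frame's x, y, z axes.
In Python, from bench import get_state, get_image, get_calibration, job gives the robot as it stands.
- The arm moves only by the tool servo_tool, never from a script. Its argument "moves" is one flat list of numbers, 7 for each row, row after row: the shift along the tool's x, y, z in m, then the turn, a rotation vector about the tool's x, y, z in degrees, then the gripper command: -1 is fully open, 1 is shut, values between are in proportion. A call has exactly 5 rows; each row is the pose to reach, as a shift and turn from the pose measured when the call began, along the tool's axes at that moment; what a row does not reach only later rows make up. A row lasts 1/10 s, in which the tool goes at most 50 mm and 8.59 degrees, less where a joint would pass 70% of its speed; a pose out of reach is approached as far as the arm can. A call with a gripper value outside its range is refused whole. The fingers move at their own pace and stop on an object; "newtons" is the grip in N (left out, the last holds). Time passes only in rows, so rows that repeat a pose let the fingers close, or fill a call up. It gives the time, the measured TCP pose, the force and the opening at its end, in the units of the state.
- get_state(): the state, without advancing time (a new reading comes with each control period).
- get_image(name): name is "scene" or "top" or "wrist"; returns the picture (480x640x3 uint8, red, green, blue); there is no depth.
- get_calibration(name): a dict with "mtx" (3x3 intrinsics, pixels), "rvec" (rotation vector, rad) and "tvec" (3), from world to camera coordinates, as OpenCV has them; the wrist camera has in their place "tool_from_camera" (4x4, takes a point from camera to tool coordinates, whose origin is the TCP and whose axes are the flange's). Camera axes: x right, y down, z forward; pixel columns grow to the right and rows downward; lengths in m; the calibration is good to about 2 mm. A picture is of the moment at which its call begins: read the wrist's pose just before it. get_calibration takes no time and is no camera call.
- job.hand_in(): hands the job in, once; it reports no verdict.
The state is a dict: "t": time; "qpos": joint angles; "dq": joint speeds; "joint_efforts": joint torques, N m; "ee_pos": TCP position; "orientation": TCP orientation; "force": force on the tool from outside, world axes, zero at the start; "moment": the same for the moment, N m; "width": opening from 0.0 (shut) to 1.0 (fully open).
Only numpy, scipy, OpenCV 4.12 (cv2) and the standard library are available. Lean on these libraries where they do the work, as an engineer would, in place of code of your own. Each camera call takes 0.05 s, during which the arm holds its last target.

## Task

The closed round tub is standing in the way of the spring-closed drawer in the steel cabinet: first move it onto the round cork mat, standing upright and wholly on the mat, and let go of it. Then pull the drawer out by its bar handle until its front face is level with the upright fin of the marker on the cabinet's foot strip, and finish still holding the drawer there, so that I can take out the spice tins. Leave the marker, the shut glass door and everything else on the counter as they are.

Things in the scene. Friction and masses are not known exactly. Their poses are not given: they have to be found in the camera images.
- tub: closed round white plastic tub with a flat lid, loose, about 250 g, 105 high; body 58 across at the foot growing to 62 at 88 up, lid 66 across above that; origin at the centre of its underside. Starts in front of the drawer's handle
- mat: round cork mat, fixed, 140 across and 5 thick, origin at the centre of its underside, on the counter to the left or right of the drawer (it and the bowl may swap sides)
- cabinet: fixed steel cabinet; origin on the counter under the middle of its drawer bay, x points to the back (away from the robot), y to its left as seen from the robot, z up. The drawer bay is 260 deep (x -130 to 130), 250 wide (y -125 to 125) and 125 high, its front at x = -130. To its right stands a taller part, y -330 to -130, 240 high, front at x = -100, with a glass door. A steel foot strip 22 wide and 10 high lies on the counter along x from -285 to -40 at y = 136
- drawer (a joint): how far the drawer is pulled out, m: 0 shut, growing as it moves along the cabinet's -x, stop at 0.16. A spring pulls it shut: about 2.5 N when shut plus 0.5 N for every 10 mm; it shuts by itself when let go. Its front is 230 wide, its lower edge 50 and upper edge 118 above the counter
- drawer_handle (a point): middle of the drawer's bar handle: a level round bar 12 thick and 120 long along the cabinet's y, 95 above the counter, its centre line 45 in front of the drawer's front face (39 free between bar and face; end posts 60 to either side of the middle); it moves with the drawer; axes as the cabinet's
- drawer_front (a point): centre of the drawer's outer front face, 84 above the counter; moves with the drawer; axes as the cabinet's
- marker_fin (a point): middle of the top of the marker's upright steel fin, 75 above the counter; the fin is a plate 4 thick (along the cabinet's x), 22 wide (along y), standing on a clip on the foot strip left of the drawer; axes as the cabinet's. The drawer is at the mark when drawer_front and marker_fin have the same x in the cabinet's frame, that is, when joint drawer equals joint marker
- marker (a joint): where the marker stands: distance of its fin in front of the shut drawer's front face, m (0.07 to 0.115, differs every time). To be left alone
- glass_door (a joint): the taller part's glass door, rad: 0 shut, growing as it opens towards the robot about its right edge. To be left shut
- bowl: blue ceramic bowl, 124 across, 55 high, loose, origin at the centre of its underside. Bystander
- tawa: black nonstick tawa (flat pan) 244 across, 18 high, with a handle along its -x reaching 275 from its centre, top of the handle 29 up; loose, origin under the centre of the pan. Bystander
- ladle: slotted flat steel ladle, 310 long along its x, 71 wide, 14 high, lying; loose, origin on the counter under its middle. Bystander
- katori: small steel cup-bowl, 72 across, 38 high, loose, origin at the centre of its underside. Bystander
- tumbler: steel tumbler, 68 across, 85 high, loose, origin at the centre of its underside. Bystander
- jar: amber glass jar with a black lid, 72 across, 110 high, loose, origin at the centre of its underside. Bystander
Things that resemble listed ones, but are neither listed nor needed, are in the scene too. Of the things shaped like the tub, the white one is meant.

How it is judged (in metres and radians):
On the way:
1. the tub stands upright on the cork mat, let go (horizontal distance between tub and mat below 0.037 m and height (world z) of tub between 0.002 and 0.012 m and angle between tub's own z axis and vertical below 0.12 rad and contact force between the fingers and tub below 0.1 N and linear speed of tub below 0.02 m/s), for 0.2 s.
At the end, for the whole second after the job is handed in: Fingers hold the drawer (over 2 N), still (under 10 mm/s), its front within 10 mm of the marker fin along its travel; the tub is upright, let go, its centre within 37 mm of the mat's centre, clear of the drawer; glass door shut (horizontal distance between tub and mat below 0.037 m and height (world z) of tub between 0.002 and 0.012 m and angle between tub's own z axis and vertical below 0.12 rad and linear speed of tub below 0.02 m/s and contact force between the arm and tub below 0.1 N and x of drawer_front in the frame of marker_fin between -0.01 and 0.01 m and velocity of joint drawer between -0.01 and 0.01 m/s and contact force between the fingers and drawer above 2 N and contact force between tub and drawer below 0.1 N and value of joint glass_door below 0.1 rad); the arm keeps its last pose, push and grip.
It fails at once if the tub is tipped over (angle between tub's own z axis and vertical above 0.6 rad).
It fails at once if the drawer is pulled while the tub is not yet on the mat (value of joint drawer above 0.03 m and horizontal distance between tub and mat above 0.05 m).
It fails at once if the marker is shifted (distance of marker_fin from where it was at the start of the episode above 0.005 m).
It fails at once if the glass door is opened (value of joint glass_door above 0.15 rad).
It fails at once if a bystander is disturbed (distance of any of bowl, tawa, ladle, katori, tumbler, jar from where it was at the start of the episode above 0.03 m).
It also fails if it takes over 54 s, if anything falls off the work surface, if the arm or the gripper's body presses on something with over 40 N, if the wrist force passes 120 N, or if a joint passes its speed limit or range.

## Working session

There is one attempt and no reset: what is moved stays moved. The work goes in short steps, Python scripts to look and compute and a tool call to move; the robot and the scene stay as the last step left them, time stands still between calls to the robot, and variables do not carry over. Pictures are saved under pics/ and viewed, and the job is handed in when it is done.

Besides the shell and the picture viewer there is one more tool, called after ">>>" as name(argument=value, ...) on one line, values as JSON. servo_tool: Moves the arm, as the interface text tells. Its arguments: {"type":"object","properties":{"moves":{"type":"array","items":{"type":"number"}},"newtons":{"type":"number"}},"required":["moves"]}

```bash
ls; mkdir -p pics; python3 - <<'E'
from bench import *
import cv2, numpy as np
s=get_state();print(s)
for n in ["scene","top"]:
    im=get_image(n);cv2.imwrite(f"pics/{n}0.png",im[:,:,::-1]);print(n,get_calibration(n))
print(get_calibration("wrist"))
E
```

```text
pics
{'t': 0.0, 'qpos': array([64.30380401, 34.3838512 , -0.14542983, 91.67880689,  0.1048163 ,
       54.02416381, -4.57175665]), 'dq': array([-0.02018723,  0.0342723 ,  0.11586535, -0.15543748, -0.01736953,
       -0.05530611, -0.10459736]), 'joint_efforts': array([-1.53196074e-04, -7.65059423e+01,  1.49703607e+00, -2.52345854e+01,
       -5.24076889e-02,  1.69361662e-02,  2.13464195e-04]), 'ee_pos': array([ 0.26317907, -0.67504079,  0.21778168]), 'orientation': array([[ 9.31652118e-01,  3.63350849e-01, -7.01245636e-04],
       [ 3.63351487e-01, -9.31651167e-01,  1.34153764e-03],
       [-1.65867477e-04, -1.50464502e-03, -9.99998854e-01]]), 'force': array([-0.42094186,  0.05900519,  0.8580239 ]), 'moment': array([-0.03850574,  0.00872576, -0.03601035]), 'width': 1.0024092825079411}
scene {'mtx': array([[482.90880757,   0.        , 312.35315777],
       [  0.        , 482.90880757, 236.00422324],
       [  0.        ,   0.        ,   1.        ]]), 'rvec': array([ 0.4558294 ,  2.69820751, -1.19181665]), 'tvec': array([ 0.5354041 , -0.05910658,  1.66318738])}
top {'mtx': array([[482.71869659,   0.        , 312.89538706],
       [  0.        , 482.71869659, 235.82153384],
       [  0.        ,   0.        ,   1.        ]]), 'rvec': array([ 2.12700731, -2.09757587,  0.2096122 ]), 'tvec': array([0.00921787, 0.58854868, 1.19555021])}
{'mtx': array([[416.85885019,   0.        , 320.4754801 ],
       [  0.        , 416.85885019, 239.32236664],
       [  0.        ,   0.        ,   1.        ]]), 'tool_from_camera': array([[ 4.91596376e-04, -9.61537503e-01, -2.74673241e-01,
         7.54559004e-02],
       [ 9.99999855e-01,  5.33114507e-04, -7.65028549e-05,
        -1.14363028e-03],
       [ 2.19992653e-04, -2.74673163e-01,  9.61537625e-01,
        -1.64489657e-01],
       [ 0.00000000e+00,  0.00000000e+00,  0.00000000e+00,
         1.00000000e+00]])}
```

View pics/scene0.png

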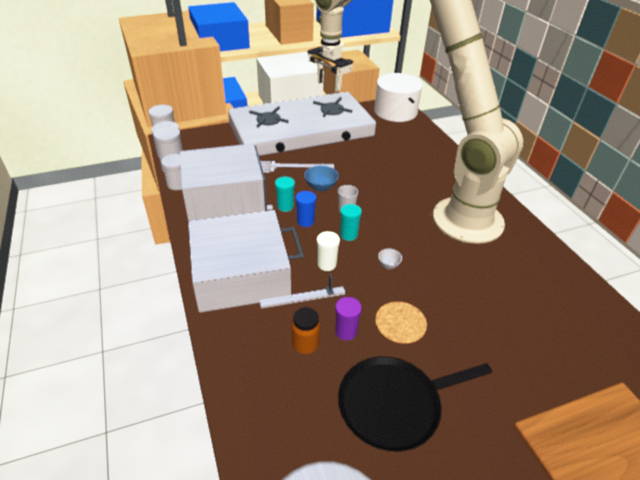

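View pics/top0.png

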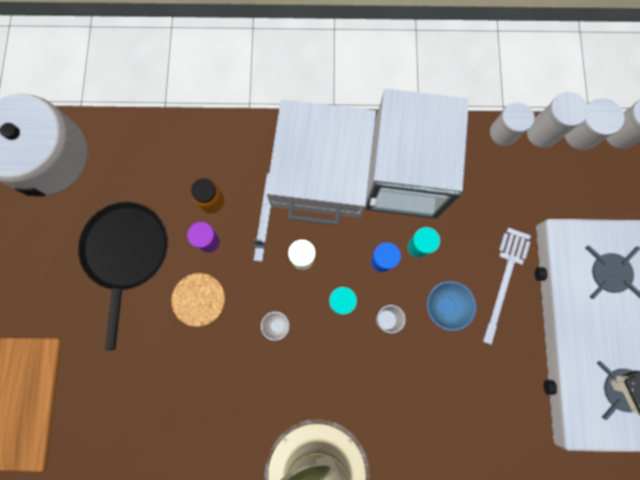

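The white tub is at top (302,253). The similar ones are purple (202,236), blue (386,257) and teal (343,300) and (425,241). Only the one at (302,253) is white. The cork mat is at (198,299), and the marker fin is near (260,243).

```bash
cat > h.py <<'E'
import cv2, numpy as np
from bench import *
def cam(n):
    c=get_calibration(n);R=cv2.Rodrigues(c["rvec"])[0];return c["mtx"],R,np.array(c["tvec"])
def ray(n,uv):
    K,R,t=cam(n);d=R.T@np.linalg.inv(K)@np.array([uv[0],uv[1],1.]);return -R.T@t,d
def onz(n,uv,z):
    o,d=ray(n,uv);return o+d*(z-o[2])/d[2]
def proj(n,P):
    K,R,t=cam(n);p=K@(R@np.asarray(P,float)+t);return p[:2]/p[2]
def wray(uv,pos,Rt):
    c=get_calibration("wrist");T=c["tool_from_camera"]
    d=T[:3,:3]@np.linalg.inv(c["mtx"])@np.array([uv[0],uv[1],1.])
    return np.array(pos)+Rt@T[:3,3],Rt@d
E
python3 - <<'E'
from h import *
t=cv2.imread("pics/top0.png");s=cv2.imread("pics/scene0.png")
a=cv2.resize(t[90:330,160:460],None,fx=2.6,fy=2.5,interpolation=cv2.INTER_CUBIC)[:600,:800]
cv2.imwrite("pics/topcrop.png",a)
b=cv2.resize(s[200:350,180:440],None,fx=3,fy=3,interpolation=cv2.INTER_CUBIC);cv2.imwrite("pics/scrop.png",b)
# tub
hsv=cv2.cvtColor(t,cv2.COLOR_BGR2HSV)
def blob(m,c):
    n,l,st,ce=cv2.connectedComponentsWithStats(m.astype(np.uint8)); i=l[c[1],c[0]];print(st[i]);(p,r)=cv2.minEnclosingCircle(np.argwhere(l==i)[:,::-1].astype(np.float32));return p,r,ce[i]
m=(hsv[...,1]<60)&(hsv[...,2]>225)
r=blob(m,(302,253));print("tub lid",r,onz("top",r[2],.105),onz("top",(r[0]),.105))
m=(hsv[...,0]<25)&(hsv[...,2]>150)&(hsv[...,1]>70)
r=blob(m,(198,299));print("mat",r,onz("top",r[2],.005),onz("top",r[0],.005))
E
```

```text
[289 240  26  26 546]
tub lid ((301.3369445800781, 252.5767364501953), 13.15861701965332, array([301.39194139, 252.54395604])) [0.5362334  0.04513043 0.105     ] [0.53614886 0.04526568 0.105     ]
[ 171  273   54   54 2279]
mat ((197.80682373046875, 299.42425537109375), 27.39156723022461, array([197.57744625, 299.32338745])) [0.42388241 0.32063123 0.005     ] [0.42362568 0.32000686 0.005     ]
```

View pics/topcrop.png

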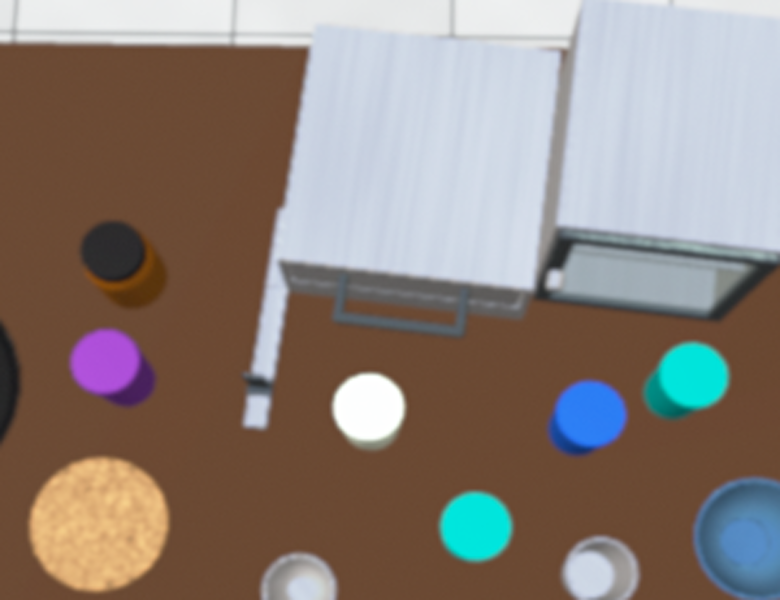

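View pics/scrop.png

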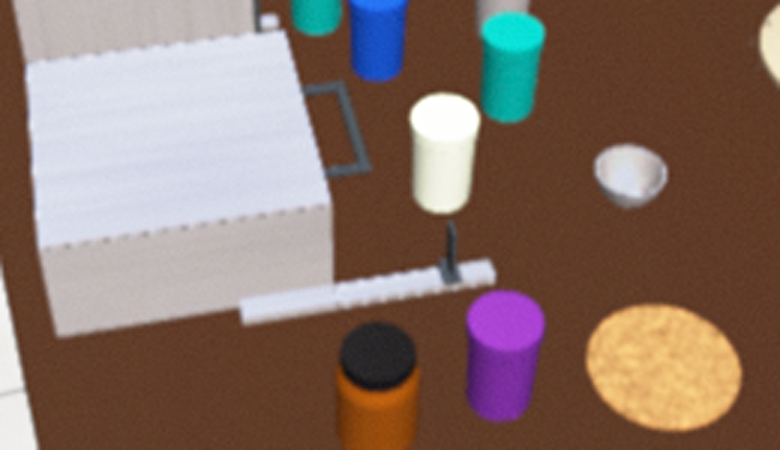

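The enlarged crops confirm the white tub, with a flat lid, in front of the handle. The fin is at about top (259,243) and scene (330,274). Next I work out the cabinet geometry.

```bash
python3 - <<'E'
from h import *
T=lambda x,y:(160+x/2.6,90+y/2.5)
fl=onz("top",T(282,262),.125);fr=onz("top",T(533,291),.125);bl=onz("top",T(315,25),.125);br=onz("top",T(560,50),.125)
print(fl,fr,bl,br,np.linalg.norm(fl-fr),np.linalg.norm(fl-bl))
hl=onz("top",T(334,319),.1);hr=onz("top",T(463,331),.1);print("handle",hl,hr,(hl+hr)/2)
d=fl-fr;ex=np.array([d[1],-d[0]]);print("yaw",np.degrees(np.arctan2(ex[1],ex[0])))
d=hl-hr;ex=np.array([d[1],-d[0]]);print("yaw h",np.degrees(np.arctan2(ex[1],ex[0])))
d=bl-fl;print("yaw side",np.degrees(np.arctan2(d[1],d[0])))
sl=onz("top",T(256,428),.01);s2=onz("top",T(283,208),.01);d=s2-sl;print("strip yaw",np.degrees(np.arctan2(d[1],d[0])),sl)
print("fin",onz("top",T(257,376),.075),onz("top",T(257,385),.075))
o1,d1=ray("top",T(257,377));o2,d2=ray("scene",(180+451/3,200+222/3))
A=np.c_[d1,-d2];k=np.linalg.lstsq(A,o2-o1,rcond=None)[0];print(o1+k[0]*d1,o2+k[1]*d2)
for n,p,z in [("purple",(201,236),.105),("tealL",(343,300),.105),("katori",(275,326),.038),("blue",(387,257),.105),("jar",(203,190),.11)]:print(n,onz("top",p,z))
# tub in scene
print(proj("scene",(.536,.045,.105)))
E
```

```text
[0.67849528 0.12991891 0.125     ] [ 0.65163368 -0.11185349  0.125     ] [0.93647172 0.10518159 0.125     ] [ 0.91133109 -0.14078405  0.125     ] 0.24326002128367774 0.25915975619889375
handle [0.6264614  0.07979384 0.1       ] [ 0.61565184 -0.04605801  0.1       ] [0.62105662 0.01686792 0.1       ]
yaw -6.339723055119438
yaw h -4.909152625365595
yaw side -5.477335000588401
strip yaw -4.559234945576505 [0.52726093 0.16254962 0.01      ]
fin [0.57139683 0.15577417 0.075     ] [0.56200577 0.15542772 0.075     ]
[0.57073302 0.15597317 0.07302965] [0.57217229 0.15512887 0.07320621]
purple [0.57483501 0.29767016 0.105     ]
tealL [ 0.42034256 -0.05856328  0.105     ]
katori [0.35681799 0.11082812 0.038     ]
blue [ 0.52793231 -0.16753963  0.105     ]
jar [0.69340706 0.2986576  0.11      ]
[328.69896066 237.82411578]
```

```bash
cat >> h.py <<'E'
from scipy.spatial.transform import Rotation as Rn
def go(p,yaw=-5.3):
    """remaining shift/turn in tool axes to world p with tool y at yaw, pointing down"""
    s=get_state();R=s["orientation"];c,si=np.cos(np.radians(yaw)),np.sin(np.radians(yaw))
    y=np.array([c,si,0]);z=np.array([0,0,-1.]);G=np.c_[np.cross(y,z),y,z]
    d=R.T@(np.array(p)-s["ee_pos"]);print("t",s["t"],"pos",s["ee_pos"].round(4),"F",s["force"].round(1),"w",round(s["width"],3))
    print("shift",d.round(4),"turn",Rn.from_matrix(R.T@G).as_rotvec(degrees=True).round(2), "rows>=",np.linalg.norm(d)/.05)
E
python3 -c "
from h import *
go((.536,.045,.2))"
```

```text
t 0.1 pos [ 0.2632 -0.6751  0.2179] F [0.6 0.5 0.4] w 1.001
shift [ 0.5158 -0.5717  0.0186] turn [-7.000e-02 -4.000e-02 -6.339e+01] rows>= 15.40435651720292
```

>>> servo_tool(moves=[0.032, -0.036, 0.001, 0, 0, -4, -1, 0.065, -0.071, 0.002, 0, 0, -8, -1, 0.097, -0.107, 0.004, 0, 0, -12, -1, 0.129, -0.143, 0.005, 0, 0, -16, -1, 0.161, -0.179, 0.006, 0, 0, -20, -1], newtons=20)

```text
t: 0.6
ee_pos: [0.3484, -0.4478, 0.2118]
orientation: [[0.749, 0.662, -0.001], [0.662, -0.749, 0.002], [0.0, -0.002, -1.0]]
force: [0.9, -0.0, 0.4]
width: 0.998
```

```bash
python3 -c "
from h import *
go((.536,.045,.2))"
```

```text
t 0.6 pos [ 0.3484 -0.4478  0.2118] F [ 0.9 -0.   0.4] w 0.998
shift [ 0.4669 -0.245   0.0125] turn [ -0.08  -0.06 -43.23] rows>= 10.54856349245979
```

>>> servo_tool(moves=[0.042, -0.022, 0.001, 0, 0, -4, -1, 0.085, -0.045, 0.002, 0, 0, -8, -1, 0.127, -0.067, 0.003, 0, 0, -12, -1, 0.17, -0.089, 0.005, 0, 0, -16, -1, 0.212, -0.111, 0.006, 0, 0, -20, -1])

```text
t: 1.1
ee_pos: [0.434, -0.2224, 0.206]
orientation: [[0.475, 0.88, -0.001], [0.88, -0.475, 0.002], [0.001, -0.002, -1.0]]
force: [1.2, -0.4, 0.4]
width: 0.999
```

```bash
python3 -c "
from h import *
go((.536,.045,.2))"
```

```text
t 1.1 pos [ 0.434  -0.2224  0.206 ] F [ 1.2 -0.4  0.4] w 0.999
shift [ 0.2837 -0.0373  0.0063] turn [ -0.07  -0.07 -23.08] rows>= 5.724434268517343
```

>>> servo_tool(moves=[0.048, -0.006, 0.001, 0, 0, -4, -1, 0.095, -0.012, 0.002, 0, 0, -8, -1, 0.142, -0.018, 0.003, 0, 0, -12, -1, 0.189, -0.024, 0.004, 0, 0, -16, -1, 0.236, -0.03, 0.005, 0, 0, -20, -1])

```text
t: 1.6
ee_pos: [0.5201, 0.0013, 0.2012]
orientation: [[0.143, 0.99, -0.001], [0.99, -0.143, 0.001], [0.001, -0.001, -1.0]]
force: [0.5, -0.1, 0.0]
width: 0.997
```

```bash
python3 -c "
from h import *
go((.536,.045,.2))"
```

```text
t 1.6 pos [0.5201 0.0013 0.2012] F [ 0.5 -0.1  0. ] w 0.997
shift [0.0455 0.0095 0.0012] turn [-0.07 -0.07 -2.93] rows>= 0.930134627004528
```

>>> servo_tool(moves=[0.035, 0.007, 0.001, 0, 0, -3, -1, 0.046, 0.0095, 0.001, 0, 0, -3, -1, 0.046, 0.0095, 0.001, 0, 0, -3, -1, 0.046, 0.0095, 0.001, 0, 0, -3, -1, 0.046, 0.0095, 0.001, 0, 0, -3, -1])

```text
t: 2.1
ee_pos: [0.5355, 0.0434, 0.2001]
orientation: [[0.094, 0.996, -0.002], [0.996, -0.094, 0.0], [0.0, -0.002, -1.0]]
force: [-0.4, -0.4, 0.4]
width: 0.999
```

```bash
python3 -c "
from h import *
go((.536,.045,.055))
s=get_state();im=get_image('wrist')[:,:,::-1].copy();cv2.imwrite('pics/w1.png',im)
"
```

```text
t 2.1 pos [0.5355 0.0434 0.2001] F [-0.4 -0.4  0.4] w 0.999
shift [0.0016 0.0006 0.1451] turn [-0.1  -0.01 -0.09] rows>= 2.9026309575344054
```

View pics/w1.png

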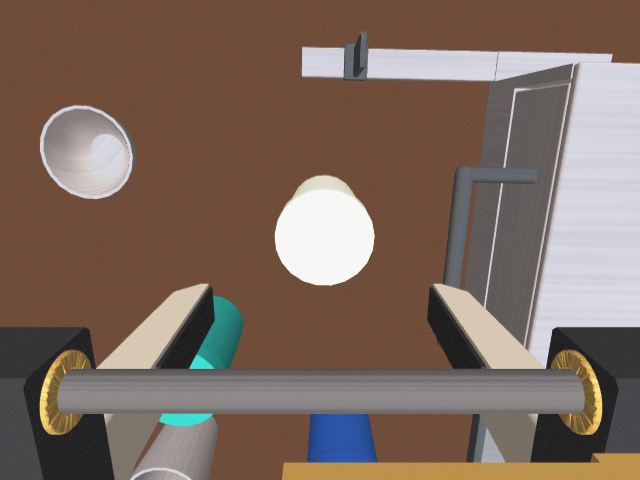

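The wrist view shows the lid as a disc centred near (324,237). I check it against the top-camera estimate, and also measure the bar and the fin from here.

```bash
python3 - <<'E'
from h import *
s=get_state();P,R=s["ee_pos"],s["orientation"]
def wz(uv,z):
    o,d=wray(uv,P,R);return (o+d*(z-o[2])/d[2]).round(4)
im=cv2.imread("pics/w1.png");hsv=cv2.cvtColor(im,cv2.COLOR_BGR2HSV)
m=(im.min(2)>238)
n,l,st,ce=cv2.connectedComponentsWithStats(m.astype(np.uint8));i=l[237,324];print(st[i],ce[i],"lid",wz(ce[i],.105))
a,b=wz((303,62),.01),wz((490,66),.01);d=b-a;print("strip yaw",np.degrees(np.arctan2(d[1],d[0])))
print("bar left end",wz((464,170),.101),"bar at",wz((454,270),.101))
print("fin top",wz((363,34),.075),wz((363,56),.075),"fin base",wz((345,62),.015))
E
```

```text
[ 275  190   99   95 7373] [324.10565577 236.92608165] lid [0.5369 0.0479 0.105 ]
strip yaw -6.528607680967976
bar left end [0.6283 0.0821 0.101 ] bar at [0.6216 0.0157 0.101 ]
fin top [0.5731 0.1702 0.075 ] [0.5722 0.1573 0.075 ] fin base [0.5643 0.1621 0.015 ]
```

>>> servo_tool(moves=[0.003, 0.001, 0.04, 0, 0, 0, -1, 0.003, 0.001, 0.08, 0, 0, 0, -1, 0.003, 0.001, 0.115, 0, 0, 0, -1, 0.003, 0.001, 0.14, 0, 0, 0, -1, 0.003, 0.001, 0.145, 0, 0, 0, -1])

```text
t: 2.65
ee_pos: [0.5351, 0.0451, 0.053]
orientation: [[0.095, 0.995, -0.005], [0.995, -0.095, -0.001], [-0.001, -0.005, -1.0]]
force: [0.0, -0.6, 0.3]
width: 0.999
```

>>> servo_tool(moves=[0, 0, 0, 0, 0, 0, 0.2, 0, 0, 0, 0, 0, 0, 0.6, 0, 0, 0, 0, 0, 0, 1, 0, 0, 0, 0, 0, 0, 1, 0, 0, 0, 0, 0, 0, 1], newtons=20)

```text
t: 3.15
ee_pos: [0.5363, 0.0451, 0.0541]
orientation: [[0.096, 0.995, -0.003], [0.995, -0.096, -0.0], [-0.0, -0.003, -1.0]]
force: [1.7, -1.0, 6.7]
width: 0.706
```

```bash
python3 -c "
from h import *
go((.424,.3205,.2))"
```

```text
t 3.15 pos [0.5363 0.0451 0.0541] F [ 1.7 -1.   6.7] w 0.706
shift [ 0.2633 -0.1385 -0.1456] turn [-0.16  0.03 -0.19] rows>= 6.62509172910745
```

Opening is 65.7 mm, which matches the lid (66) rather than the body (about 61). I check that the grip has settled.

>>> servo_tool(moves=[0, 0, 0, 0, 0, 0, 1, 0, 0, 0, 0, 0, 0, 1, 0, 0, 0, 0, 0, 0, 1, 0, 0, 0, 0, 0, 0, 1, 0, 0, 0, 0, 0, 0, 1])

```text
t: 3.65
ee_pos: [0.5362, 0.0451, 0.0542]
orientation: [[0.096, 0.995, -0.003], [0.995, -0.096, -0.0], [-0.001, -0.003, -1.0]]
force: [0.2, -0.2, 2.7]
width: 0.706
```

```bash
python3 -c "
from h import *
go((.424,.3205,.2))
cv2.imwrite('pics/w2.png',get_image('wrist')[:,:,::-1])"
```

```text
t 3.65 pos [0.5362 0.0451 0.0542] F [ 0.2 -0.2  2.7] w 0.706
shift [ 0.2633 -0.1384 -0.1456] turn [-0.16  0.03 -0.19] rows>= 6.623443176168854
```

View pics/w2.png

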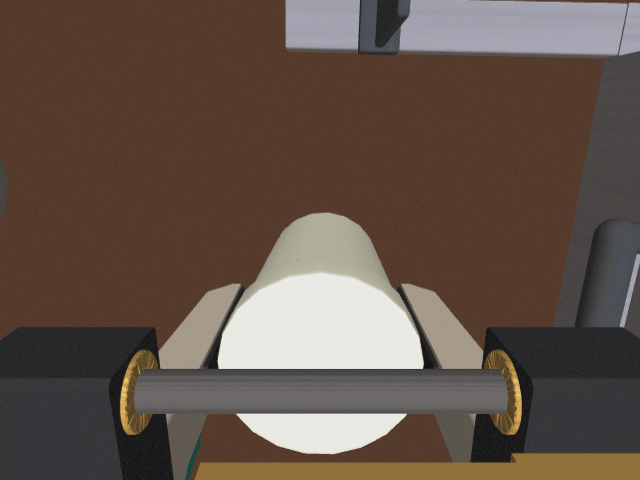

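Only the upper ends of the pads hold the lid rim. I open, move up and regrip with the lid centred in the pads.

>>> servo_tool(moves=[0, 0, 0, 0, 0, 0, -0.4, 0, 0, 0, 0, 0, 0, -0.6, 0.001, 0, -0.015, 0, 0, 0, -0.6, 0.001, 0, -0.023, 0, 0, 0, -0.6, 0.001, 0, -0.023, 0, 0, 0, -0.6])

```text
t: 4.2
ee_pos: [0.537, 0.0462, 0.0781]
orientation: [[0.096, 0.995, -0.001], [0.995, -0.096, 0.0], [-0.0, -0.001, -1.0]]
force: [-0.1, 0.3, -0.1]
width: 0.802
```

>>> servo_tool(moves=[0, 0, 0, 0, 0, 0, 0, 0, 0, 0, 0, 0, 0, 0.5, 0, 0, 0, 0, 0, 0, 1, 0, 0, 0, 0, 0, 0, 1, 0, 0, 0, 0, 0, 0, 1], newtons=30)

```text
t: 4.7
ee_pos: [0.5372, 0.0462, 0.078]
orientation: [[0.096, 0.995, -0.001], [0.995, -0.096, 0.0], [0.0, -0.001, -1.0]]
force: [1.0, -0.9, 0.9]
width: 0.7
```

>>> servo_tool(moves=[0, 0, -0.005, 0, 0, 0, 1, 0, 0, -0.02, 0, 0, 0, 1, 0, 0, -0.05, 0, 0, 0, 1, 0, 0, -0.085, 0, 0, 0, 1, 0, 0, -0.11, 0, 0, 0, 1])

```text
t: 5.2
ee_pos: [0.5367, 0.0463, 0.1895]
orientation: [[0.096, 0.995, -0.001], [0.995, -0.096, 0.0], [0.0, -0.001, -1.0]]
force: [0.2, -0.2, -4.2]
width: 0.702
```

```bash
python3 -c "
from h import *
go((.424,.3205,.19))
cv2.imwrite('pics/s3.png',get_image('scene')[150:350,180:440,::-1].repeat(3,0).repeat(3,1))"
```

```text
t 5.2 pos [0.5367 0.0463 0.1895] F [ 0.2 -0.2 -4.2] w 0.702
shift [ 0.2622 -0.1384 -0.0003] turn [-0.08 -0.01 -0.18] rows>= 5.92972554860833
```

View pics/s3.png

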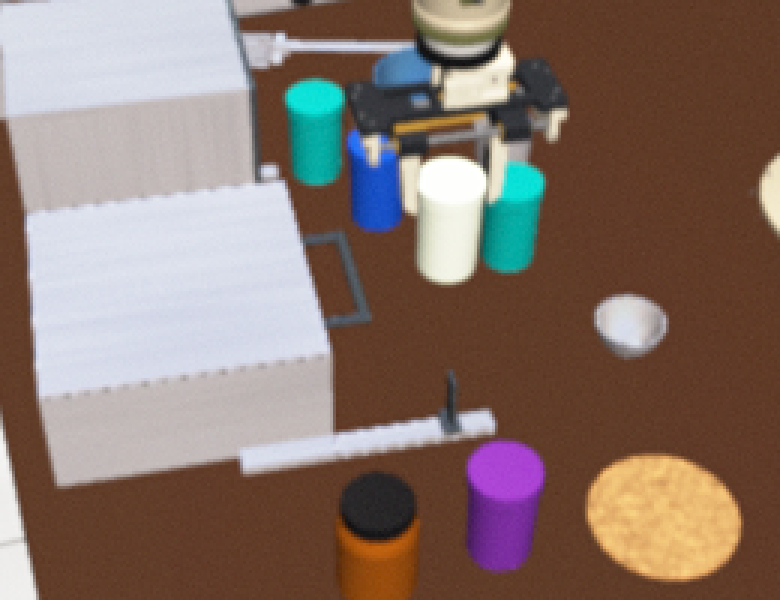

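The tub hangs upright from the gripper (scene crop (450,220)). I carry it to the mat.

>>> servo_tool(moves=[0.025, -0.013, 0, 0, 0, 0, 1, 0.06, -0.032, 0, 0, 0, 0, 1, 0.1, -0.053, 0, 0, 0, 0, 1, 0.14, -0.074, 0, 0, 0, 0, 1, 0.18, -0.095, 0, 0, 0, 0, 1])

```text
t: 5.75
ee_pos: [0.4593, 0.2357, 0.1919]
orientation: [[0.096, 0.995, 0.002], [0.995, -0.096, -0.0], [-0.0, 0.002, -1.0]]
force: [0.2, 0.7, -3.4]
width: 0.703
```

>>> servo_tool(moves=[0.035, -0.018, 0, 0, 0, 0, 1, 0.065, -0.034, 0, 0, 0, 0, 1, 0.079, -0.041, 0, 0, 0, 0, 1, 0.0815, -0.043, 0, 0, 0, 0, 1, 0.0815, -0.043, 0, 0, 0, 0, 1])

```text
t: 6.25
ee_pos: [0.4242, 0.3199, 0.1913]
orientation: [[0.096, 0.995, 0.001], [0.995, -0.096, -0.002], [-0.002, 0.001, -1.0]]
force: [-0.3, -0.7, -3.6]
width: 0.704
```

```bash
python3 -c "
from h import *
go((.424,.3205,.084))
cv2.imwrite('pics/t4.png',get_image('top')[200:400,100:360,::-1].repeat(3,0).repeat(3,1))"
```

```text
t 6.25 pos [0.4242 0.3199 0.1913] F [-0.3 -0.7 -3.6] w 0.704
shift [ 0.0008 -0.0004  0.1073] turn [ 0.06  0.1  -0.21] rows>= 2.145900867182989
```

View pics/t4.png

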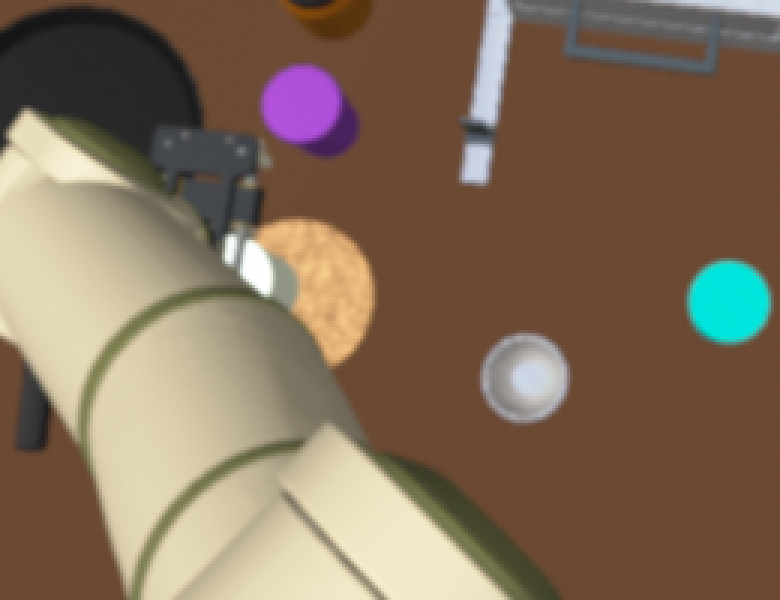

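>>> servo_tool(moves=[0.001, 0, 0.04, 0, 0, 0, 1, 0.001, 0, 0.075, 0, 0, 0, 1, 0.001, 0, 0.096, 0, 0, 0, 1, 0.001, 0, 0.103, 0, 0, 0, 1, 0.001, 0, 0.106, 0, 0, 0, 1])

```text
t: 6.8
ee_pos: [0.4254, 0.3186, 0.0849]
orientation: [[0.099, 0.995, 0.001], [0.995, -0.099, -0.003], [-0.003, 0.001, -1.0]]
force: [-1.1, 0.5, -2.9]
width: 0.703
```

>>> servo_tool(moves=[0, 0, 0.0005, 0, 0, 0, 1, 0, 0, 0.001, 0, 0, 0, 1, 0, 0, 0.001, 0, 0, 0, 1, 0, 0, 0.0015, 0, 0, 0, 1, 0, 0, 0.0015, 0, 0, 0, 1])

```text
t: 7.3
ee_pos: [0.4256, 0.3187, 0.0838]
orientation: [[0.099, 0.995, 0.001], [0.995, -0.099, -0.003], [-0.003, 0.001, -1.0]]
force: [-0.6, 0.4, -3.1]
width: 0.7
```

>>> servo_tool(moves=[0, 0, 0.0005, 0, 0, 0, 1, 0, 0, 0.001, 0, 0, 0, 1, 0, 0, 0.0015, 0, 0, 0, 1, 0, 0, 0.002, 0, 0, 0, 1, 0, 0, 0.002, 0, 0, 0, 1])

```text
t: 7.8
ee_pos: [0.4258, 0.319, 0.0829]
orientation: [[0.099, 0.995, 0.002], [0.995, -0.099, -0.002], [-0.002, 0.002, -1.0]]
force: [-1.2, -1.9, 13.1]
width: 0.701
```

Contact has been made (about 16 N). I release it and rise.

>>> servo_tool(moves=[0, 0, -0.001, 0, 0, 0, 0.2, 0, 0, -0.001, 0, 0, 0, -0.4, 0, 0, -0.001, 0, 0, 0, -0.8, 0, 0, -0.001, 0, 0, 0, -0.8, 0, 0, -0.001, 0, 0, 0, -0.8])

```text
t: 8.3
ee_pos: [0.4259, 0.3191, 0.0839]
orientation: [[0.099, 0.995, 0.002], [0.995, -0.099, -0.002], [-0.002, 0.003, -1.0]]
force: [-0.9, 0.4, -0.3]
width: 0.885
```

>>> servo_tool(moves=[0, 0, -0.02, 0, 0, 0, -0.8, 0, 0, -0.05, 0, 0, 0, -0.8, 0, 0, -0.085, 0, 0, 0, -0.8, 0, 0, -0.11, 0, 0, 0, -0.8, 0, 0, -0.12, 0, 0, 0, -0.8])

```text
t: 8.8
ee_pos: [0.4263, 0.3201, 0.2062]
orientation: [[0.099, 0.995, 0.005], [0.995, -0.099, -0.0], [0.0, 0.005, -1.0]]
force: [1.0, -0.1, -0.5]
width: 0.903
```

```bash
python3 -c "
from h import *
go((.621,.0165,.2))
cv2.imwrite('pics/w5.png',get_image('wrist')[:,:,::-1])
cv2.imwrite('pics/s5.png',get_image('scene')[150:350,180:440,::-1].repeat(3,0).repeat(3,1))"
```

```text
t 8.8 pos [0.4263 0.3201 0.2062] F [ 1.  -0.1 -0.5] w 0.903
shift [-0.2828  0.2238  0.0073] turn [ 0.29 -0.02 -0.4 ] rows>= 7.213889801639222
```

View pics/w5.png

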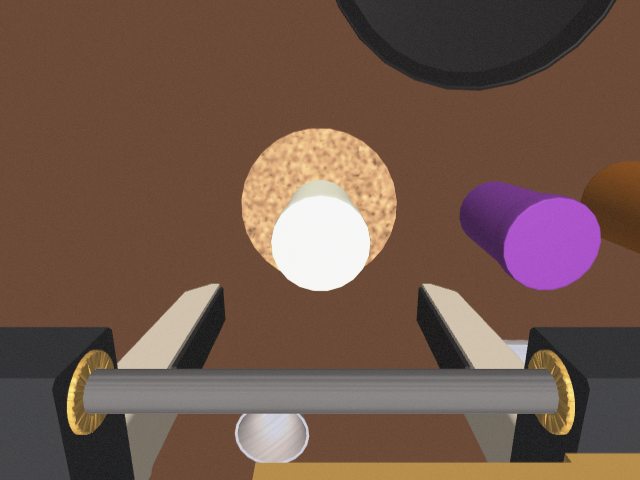

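View pics/s5.png

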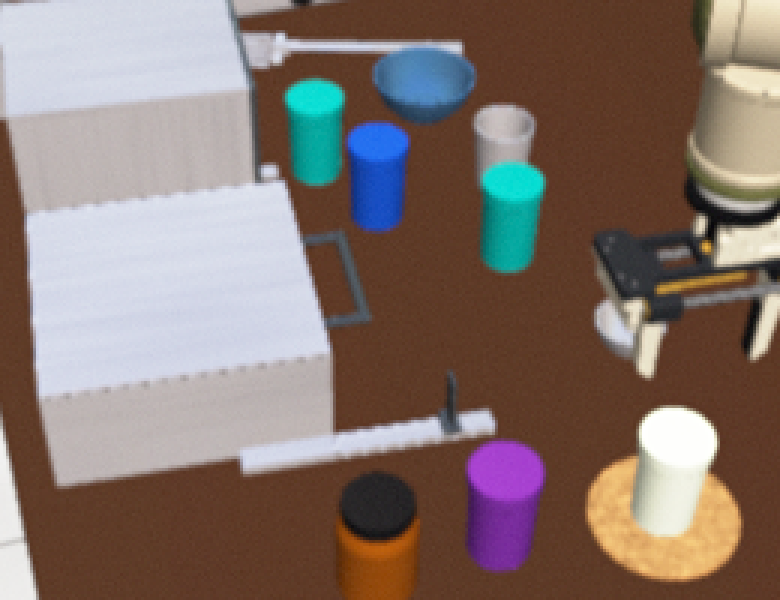

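Tub stands upright about centred on the mat (wrist: lid (321,243), mat (319,204)). Now I head to the handle with the fingers partly shut.

>>> servo_tool(moves=[-0.03, 0.023, 0, 0, 0, 0, -0.2, -0.065, 0.052, 0.002, 0, 0, 0, 0.1, -0.104, 0.082, 0.003, 0, 0, 0, 0.1, -0.142, 0.112, 0.004, 0, 0, 0, 0.1, -0.18, 0.142, 0.005, 0, 0, 0, 0.1])

```text
t: 9.4
ee_pos: [0.5497, 0.1245, 0.1988]
orientation: [[0.099, 0.995, 0.002], [0.995, -0.099, -0.002], [-0.001, 0.002, -1.0]]
force: [0.0, 0.7, -0.0]
width: 0.519
```

>>> servo_tool(moves=[-0.04, 0.03, 0, 0, 0, -0.4, 0.1, -0.07, 0.055, 0.001, 0, 0, -0.4, 0.1, -0.092, 0.073, 0.001, 0, 0, -0.4, 0.1, -0.097, 0.077, 0.001, 0, 0, -0.4, 0.1, -0.097, 0.077, 0.001, 0, 0, -0.4, 0.1])

```text
t: 9.9
ee_pos: [0.6162, 0.0195, 0.1963]
orientation: [[0.094, 0.996, -0.0], [0.996, -0.094, -0.002], [-0.002, -0.0, -1.0]]
force: [0.2, 0.4, 0.6]
width: 0.45
```

```bash
python3 - <<'E'
from h import *
go((.621,.0165,.078))
im=get_image('wrist')[:,:,::-1];cv2.imwrite('pics/w6.png',im)
t=get_image('top')[:,:,::-1];cv2.imwrite('pics/top6.png',t)
E
```

```text
t 9.9 pos [0.6162 0.0195 0.1963] F [0.2 0.4 0.6] w 0.45
shift [-0.0023  0.005   0.1183] turn [-0.01  0.1  -0.09] rows>= 2.3682809543563055
```

View pics/w6.png

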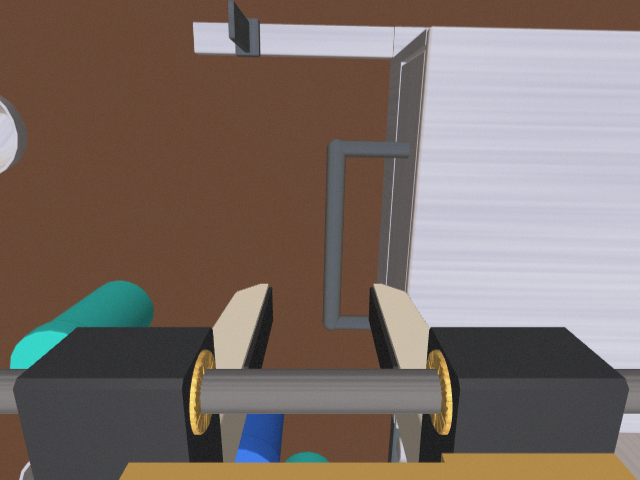

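View pics/top6.png

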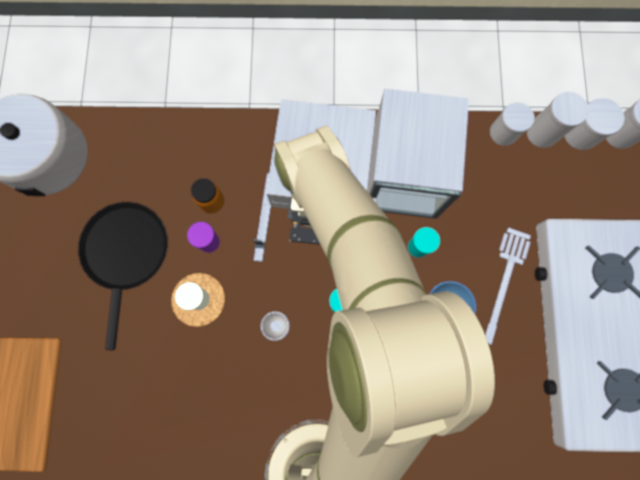

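```bash
python3 - <<'E'
from h import *
im=cv2.imread('pics/w6.png');cv2.imwrite('pics/w6c.png',cv2.resize(im[0:70,170:290],None,fx=6,fy=6,interpolation=cv2.INTER_CUBIC))
s=get_state();P,R=s["ee_pos"],s["orientation"]
def wz(uv,z):
    o,d=wray(uv,P,R);return (o+d*(z-o[2])/d[2])
# bar centreline: edges per row
hsv=cv2.cvtColor(im,cv2.COLOR_BGR2HSV);pts=[]
for v in range(170,301,10):
    row=im[v,315:360].astype(int);g=(abs(row[:,2]-row[:,0])<25).nonzero()[0]+315
    pts.append(((g.min()+g.max())/2,v,len(g)))
print(pts[::4])
W=np.array([wz(p[:2],.095) for p in pts]);vx,vy,x0,y0=cv2.fitLine(W[:,:2].astype(np.float32),cv2.DIST_HUBER,0,.01,.01).ravel()
if vy<0: vx,vy=-vx,-vy
print("bar yaw",np.degrees(np.arctan2(-vx,vy)))
l,r=wz((340,149),.095),wz((336,323),.095);print("ends",l,r,(l+r)/2,np.linalg.norm(l-r))
E
```

```text
[(np.float64(335.0), 170, 19), (np.float64(334.0), 210, 19), (np.float64(332.5), 250, 18), (np.float64(332.0), 290, 17)]
bar yaw -6.2709923
ends [0.63197246 0.08022218 0.095     ] [ 0.61987576 -0.03942718  0.095     ] [0.62592411 0.0203975  0.095     ] 0.12025929639204902
```

View pics/w6c.png

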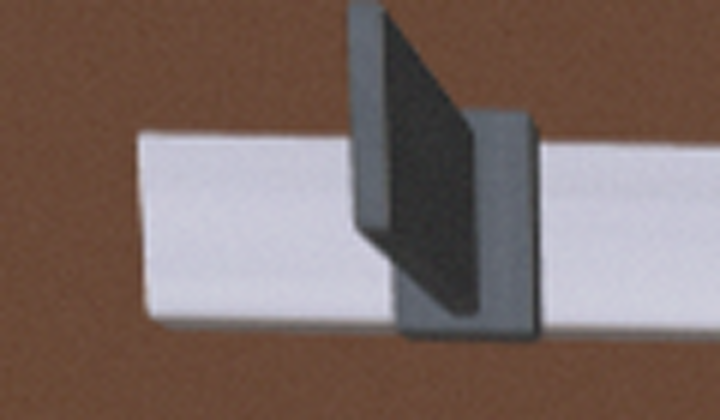

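```bash
python3 - <<'E'
from h import *
s=get_state();P,R=s["ee_pos"],s["orientation"]
def wz(uv,z):
    o,d=wray(uv,P,R);return (o+d*(z-o[2])/d[2])
l,r=wz((335.7,149),.095),wz((331.2,323),.095);c=(l+r)/2;print("bar",c)
f=wz((231.6,19),.075);print("fin",f)
for yaw in (-5,-5.8,-6.3):
    e=np.array([np.cos(np.radians(yaw)),np.sin(np.radians(yaw)),0]);print(yaw,"marker",.045+(c-f)@e)
# scene+top triangulated fin and top-view lid / mat check
t=cv2.imread("pics/top6.png");hsv=cv2.cvtColor(t,cv2.COLOR_BGR2HSV)
m=(hsv[...,1]<60)&(hsv[...,2]>225);n,lb,st,ce=cv2.connectedComponentsWithStats(m.astype(np.uint8));i=lb[296,188];print(st[i],"tub",onz("top",ce[i],.11))
E
python3 -c "
from h import *
go((.6215,.0195,.078),-5.8)"
```

```text
bar [0.6228963  0.02067091 0.095     ]
fin [0.57180463 0.16376662 0.075     ]
-5 marker 0.1083688699211902
-5.8 marker 0.11029084568319418
-6.3 marker 0.1114856404842382
[175 282  28  28 613] tub [0.42547771 0.31827956 0.11      ]
t 10.0 pos [0.6157 0.0219 0.1972] F [-0.3  0.3  0.1] w 0.45
shift [-0.0017  0.006   0.1192] turn [0.03 0.05 0.61] rows>= 2.386658187719265
```

>>> servo_tool(moves=[0, 0.007, 0.0, 0, 0, 0.6, 0.27, 0, 0.007, 0.02, 0, 0, 0.6, 0.27, 0, 0.007, 0.045, 0, 0, 0.6, 0.27, 0, 0.007, 0.062, 0, 0, 0.6, 0.27, 0, 0.007, 0.067, 0, 0, 0.6, 0.27])

```text
t: 10.5
ee_pos: [0.6217, 0.0225, 0.1285]
orientation: [[0.099, 0.995, -0.002], [0.995, -0.099, -0.001], [-0.001, -0.002, -1.0]]
force: [-0.9, 0.6, -0.0]
width: 0.367
```

```bash
python3 - <<'E'
from h import *
go((.6228,.0205,.078),-5.8)
im=get_image('wrist')[:,:,::-1];cv2.imwrite('pics/w7.png',im)
E
```

```text
t 10.5 pos [0.6217 0.0225 0.1285] F [-0.9  0.6 -0. ] w 0.367
shift [-0.0018  0.0014  0.0505] turn [-0.11  0.06  0.11] rows>= 1.0114308115095143
```

View pics/w7.png

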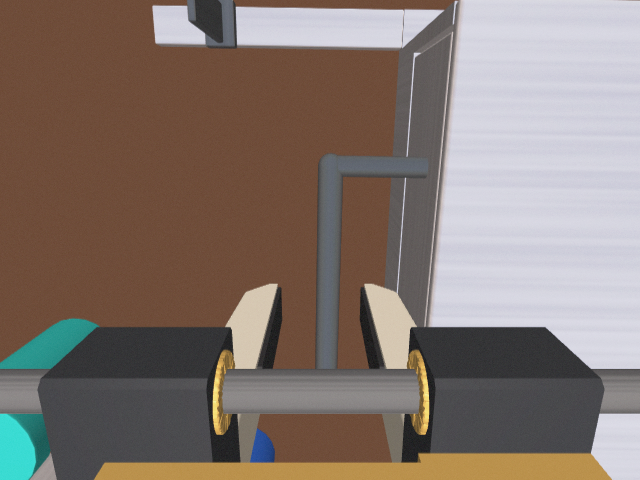

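The bar (327,300) runs between the fingertips (midpoint about 321). I shift slightly and descend.

>>> servo_tool(moves=[-0.001, 0.0015, 0.015, 0, 0, 0, 0.27, -0.001, 0.0015, 0.035, 0, 0, 0, 0.27, -0.001, 0.0015, 0.048, 0, 0, 0, 0.27, -0.001, 0.0015, 0.051, 0, 0, 0, 0.27, -0.001, 0.0015, 0.051, 0, 0, 0, 0.27])

```text
t: 11.05
ee_pos: [0.6232, 0.0214, 0.0774]
orientation: [[0.099, 0.995, -0.002], [0.995, -0.099, -0.001], [-0.001, -0.002, -1.0]]
force: [-0.3, -0.3, 0.9]
width: 0.365
```

>>> servo_tool(moves=[0, 0, 0, 0, 0, 0, 0.5, 0, 0, 0, 0, 0, 0, 0.8, 0, 0, 0, 0, 0, 0, 1, 0, 0, 0, 0, 0, 0, 1, 0, 0, 0, 0, 0, 0, 1], newtons=40)

```text
t: 11.55
ee_pos: [0.6242, 0.0213, 0.0781]
orientation: [[0.099, 0.995, -0.0], [0.995, -0.099, -0.001], [-0.001, -0.0, -1.0]]
force: [3.1, -0.4, 2.9]
width: 0.117
```

Bar gripped (10.9 mm). I pull gradually.

>>> servo_tool(moves=[0, -0.008, 0, 0, 0, 0, 1, 0, -0.022, 0, 0, 0, 0, 1, 0, -0.038, 0, 0, 0, 0, 1, 0, -0.052, 0, 0, 0, 0, 1, 0, -0.06, 0, 0, 0, 0, 1])

```text
t: 12.05
ee_pos: [0.5645, 0.0283, 0.0781]
orientation: [[0.099, 0.995, 0.002], [0.995, -0.099, 0.001], [0.001, 0.001, -1.0]]
force: [6.4, 2.5, -7.6]
width: 0.115
```

>>> servo_tool(moves=[0, -0.01, 0, 0, 0, 0, 1, 0, -0.022, 0, 0, 0, 0, 1, 0, -0.034, 0, 0, 0, 0, 1, 0, -0.041, 0, 0, 0, 0, 1, 0, -0.042, 0, 0, 0, 0, 1])

```text
t: 12.55
ee_pos: [0.5235, 0.0331, 0.0781]
orientation: [[0.098, 0.995, 0.004], [0.995, -0.098, 0.002], [0.002, 0.004, -1.0]]
force: [7.9, 0.8, -10.0]
width: 0.117
```

```bash
python3 - <<'E'
from h import *
s=get_state();print(s["ee_pos"],s["force"],s["width"])
e=np.array([np.cos(np.radians(-5.7)),np.sin(np.radians(-5.7)),0]);print("pulled",(np.array([.6242,.0213,.078])-s["ee_pos"])@e)
im=get_image('wrist')[:,:,::-1];cv2.imwrite('pics/w8.png',im)
s_=get_image('scene')[:,:,::-1];cv2.imwrite('pics/s8.png',cv2.resize(s_[190:330,220:400],None,fx=4,fy=4,interpolation=cv2.INTER_CUBIC));cv2.imwrite('pics/s8f.png',s_)
t=get_image('top')[:,:,::-1];cv2.imwrite('pics/t8.png',cv2.resize(t[160:300,220:400],None,fx=4,fy=4,interpolation=cv2.INTER_CUBIC));cv2.imwrite('pics/t8f.png',t)
E
```

```text
[0.52346287 0.0330631  0.07811056] [ 7.94125167  0.84691144 -9.96427403] 0.11670820971850783
pulled 0.10140734795598225
```

View pics/w8.png

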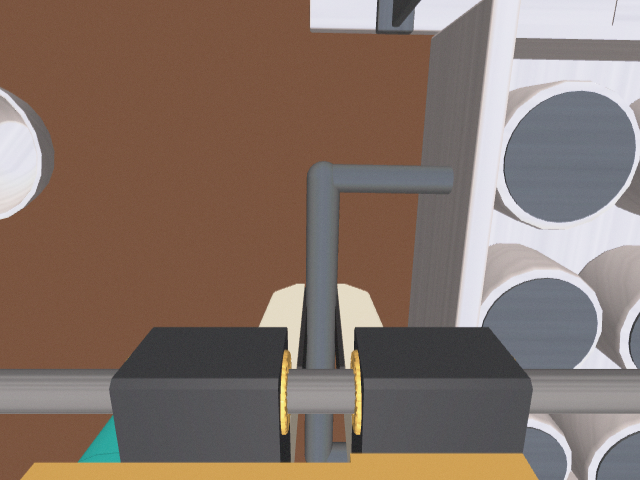

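View pics/s8.png

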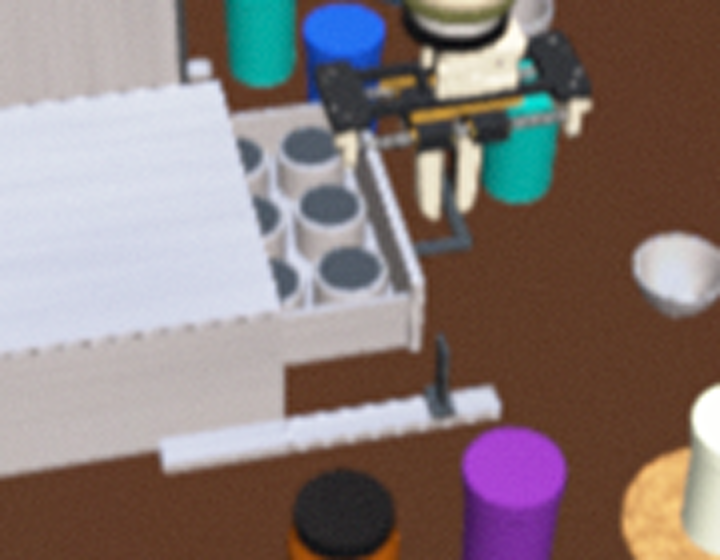

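View pics/t8.png

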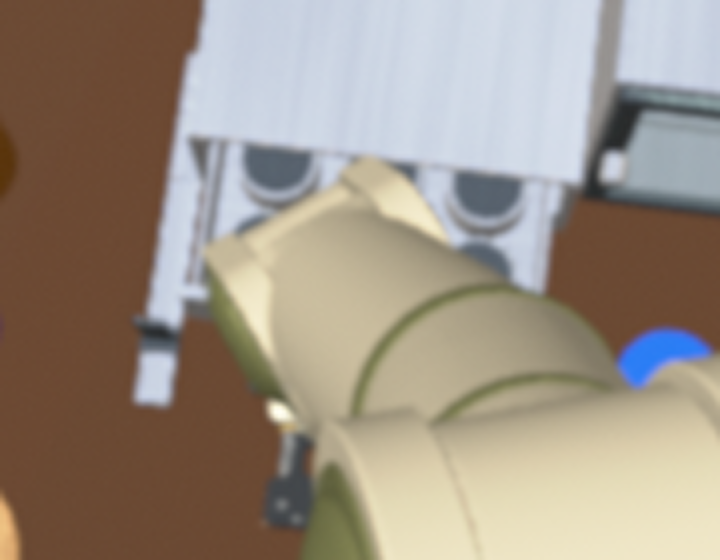

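```bash
python3 - <<'E'
from h import *
s=get_state();P,R=s["ee_pos"],s["orientation"]
def wz(uv,z):
    o,d=wray(uv,P,R);return (o+d*(z-o[2])/d[2])
im=cv2.imread('pics/s8f.png');cv2.imwrite('pics/s8z.png',cv2.resize(im[245:305,300:360],None,fx=10,fy=10,interpolation=cv2.INTER_CUBIC))
im=cv2.imread('pics/t8f.png');cv2.imwrite('pics/t8z.png',cv2.resize(im[205:265,245:305],None,fx=10,fy=10,interpolation=cv2.INTER_CUBIC))
im=cv2.imread('pics/w8.png');cv2.imwrite('pics/w8z.png',cv2.resize(im[0:60,300:540],None,fx=3.3,fy=3.3,interpolation=cv2.INTER_CUBIC))
E
```

```text
(no output)
```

View pics/s8z.png

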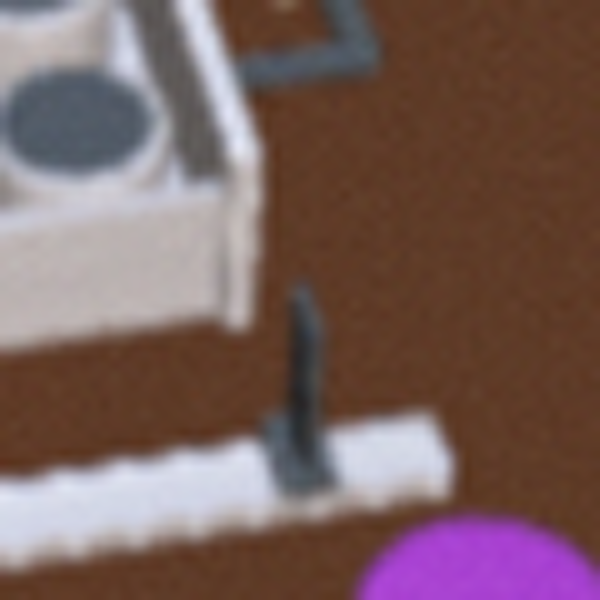

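View pics/t8z.png

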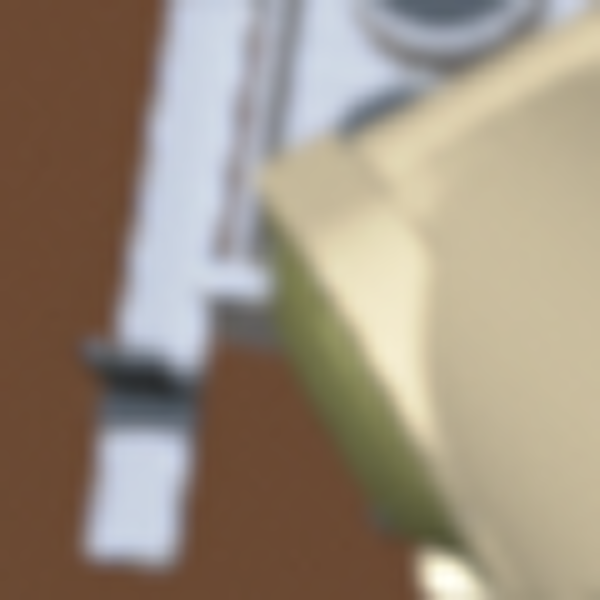

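View pics/w8z.png

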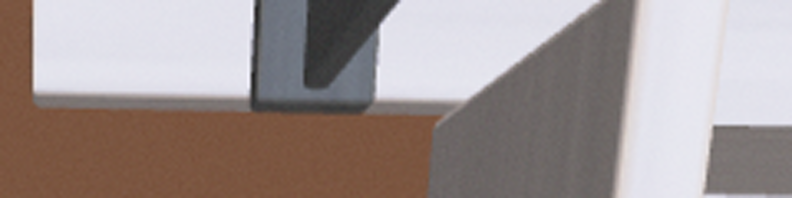

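```bash
python3 - <<'E'
from h import *
s=get_state();P,R=s["ee_pos"],s["orientation"]
def wz(uv,z):
    o,d=wray(uv,P,R);return (o+d*(z-o[2])/d[2])
res={}
D={"scene top":onz("scene",(326.0,260.2),.118),"scene bot":onz("scene",(325,277.6),.05),"top":onz("top",(265.2,234.8),.118),"wrist bot":wz((432.4,38.5),.05)}
F={"scene":onz("scene",(330.4,274.2),.075),"top":onz("top",(258.8,240.6),.075),"wrist earlier":np.array([.5718,.1638,.075]),"wrist base z.02":wz((395.5,26.7),.02),"wrist base z.015":wz((395.5,26.7),.015)}
for yaw in (-5.5,-6.3):
    e=np.array([np.cos(np.radians(yaw)),np.sin(np.radians(yaw)),0]);l=np.array([-e[1],e[0],0])
    print(yaw)
    for k,v in D.items():print(" D",k,v.round(4),round(v@e,4),round(v@l,4))
    for k,v in F.items():print(" F",k,v.round(4),round(v@e,4),round(v@l,4))
    p=np.array([.5235,.0331,0]);print(" front from TCP",p@e+.045, "shut bar",np.array([.6235,.0213,0])@e+.045)
a,b=wz((310+0.5,0),.01),wz((310.5,27),.01)
E
```

```text
-5.5
 D scene top [0.5818 0.1414 0.118 ] 0.5656 0.1965
 D scene bot [0.5828 0.1433 0.05  ] 0.5664 0.1985
 D top [0.5774 0.1353 0.118 ] 0.5618 0.1901
 D wrist bot [0.5811 0.1382 0.05  ] 0.5652 0.1933
 F scene [0.573  0.1575 0.075 ] 0.5552 0.2117
 F top [0.5709 0.1559 0.075 ] 0.5533 0.2099
 F wrist earlier [0.5718 0.1638 0.075 ] 0.5535 0.2179
 F wrist base z.02 [0.5713 0.1497 0.02  ] 0.5543 0.2038
 F wrist base z.015 [0.5722 0.1506 0.015 ] 0.5552 0.2048
 front from TCP 0.5629174154367987 shut bar 0.6635880151532554
-6.3
 D scene top [0.5818 0.1414 0.118 ] 0.5628 0.2044
 D scene bot [0.5828 0.1433 0.05  ] 0.5635 0.2064
 D top [0.5774 0.1353 0.118 ] 0.5591 0.1979
 D wrist bot [0.5811 0.1382 0.05  ] 0.5624 0.2011
 F scene [0.573  0.1575 0.075 ] 0.5522 0.2194
 F top [0.5709 0.1559 0.075 ] 0.5503 0.2176
 F wrist earlier [0.5718 0.1638 0.075 ] 0.5504 0.2256
 F wrist base z.02 [0.5713 0.1497 0.02  ] 0.5514 0.2115
 F wrist base z.015 [0.5722 0.1506 0.015 ] 0.5523 0.2125
 front from TCP 0.5617063544836729 shut bar 0.6623973149000654
```

All the views agree that the front is about 10 mm (9 to 11) short of the fin. I pull 10 mm more.

>>> servo_tool(moves=[0, -0.003, 0, 0, 0, 0, 1, 0, -0.006, 0, 0, 0, 0, 1, 0, -0.009, 0, 0, 0, 0, 1, 0, -0.01, 0, 0, 0, 0, 1, 0, -0.01, 0, 0, 0, 0, 1])

```text
t: 13.2
ee_pos: [0.5158, 0.034, 0.0781]
orientation: [[0.099, 0.995, 0.007], [0.995, -0.099, 0.003], [0.003, 0.007, -1.0]]
force: [8.1, -1.3, -7.9]
width: 0.119
```

>>> servo_tool(moves=[0, 0, 0, 0, 0, 0, 1, 0, 0, 0, 0, 0, 0, 1, 0, 0, 0, 0, 0, 0, 1, 0, 0, 0, 0, 0, 0, 1, 0, 0, 0, 0, 0, 0, 1])

```text
t: 13.7
ee_pos: [0.5175, 0.0338, 0.0781]
orientation: [[0.1, 0.995, 0.01], [0.995, -0.1, 0.003], [0.004, 0.009, -1.0]]
force: [7.6, -1.1, -8.2]
width: 0.118
```

```bash
python3 - <<'E'
from h import *
s=get_state();print(s["ee_pos"],s["force"],s["width"])
im=get_image('scene')[:,:,::-1];cv2.imwrite('pics/s9z.png',cv2.resize(im[245:305,300:360],None,fx=10,fy=10,interpolation=cv2.INTER_CUBIC))
cv2.imwrite('pics/s9.png',im)
im=get_image('top')[:,:,::-1];cv2.imwrite('pics/t9z.png',cv2.resize(im[205:265,245:305],None,fx=10,fy=10,interpolation=cv2.INTER_CUBIC))
im=get_image('wrist')[:,:,::-1];cv2.imwrite('pics/w9z.png',cv2.resize(im[0:60,300:540],None,fx=3.3,fy=3.3,interpolation=cv2.INTER_CUBIC))
E
```

```text
[0.51746414 0.03381986 0.07810133] [ 7.63737522 -1.1497899  -8.16822845] 0.11769316151654247
```

View pics/s9z.png

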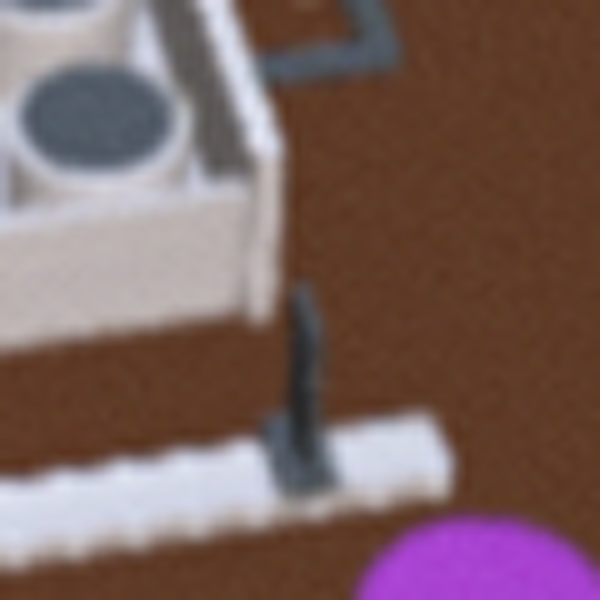

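View pics/t9z.png

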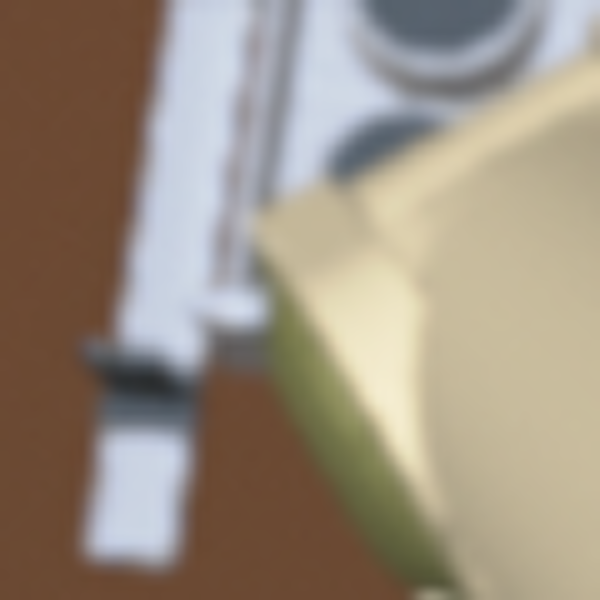

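View pics/w9z.png

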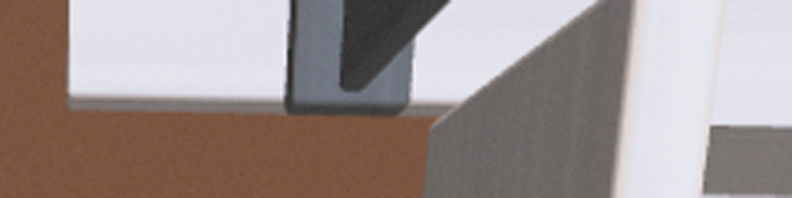

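View pics/s9.png

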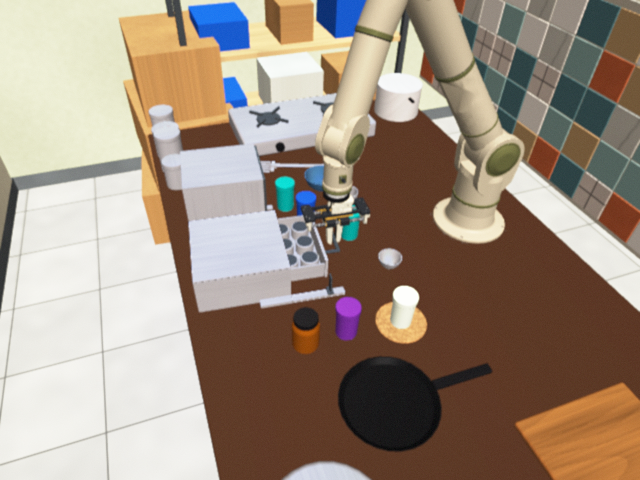

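The drawer crept back about 2 mm under the spring and the tool has tilted a little, so the net gain was 6 mm. About 4 mm remains.

```bash
python3 - <<'E'
from h import *
e=np.array([np.cos(np.radians(-6.0)),np.sin(np.radians(-6.0)),0])
p=get_state()["ee_pos"]-.004*e
go(p,-5.8)
E
```

```text
t 13.85 pos [0.5175 0.0338 0.0781] F [ 8.3 -1.7 -7.7] w 0.118
shift [ 0.    -0.004 -0.   ] turn [ 0.54 -0.24  0.06] rows>= 0.08000000000000035
```

>>> servo_tool(moves=[0, -0.002, 0, 0.2, 0, 0, 1, 0, -0.005, 0, 0.4, 0, 0, 1, 0, -0.006, 0, 0.5, 0, 0, 1, 0, -0.006, 0, 0.5, 0, 0, 1, 0, -0.006, 0, 0.5, 0, 0, 1])

```text
t: 14.35
ee_pos: [0.5132, 0.0344, 0.0781]
orientation: [[0.101, 0.995, 0.004], [0.995, -0.101, 0.005], [0.005, 0.003, -1.0]]
force: [8.5, -1.3, -7.5]
width: 0.115
```

```bash
python3 - <<'E'
from h import *
for i in range(3):
    s=get_state();print(s["ee_pos"].round(4),s["orientation"][:,2].round(4),s["force"].round(1),s["width"])
    im=get_image(['scene','top','wrist'][i])[:,:,::-1]
    if i==0:cv2.imwrite('pics/s10z.png',cv2.resize(im[245:305,300:360],None,fx=10,fy=10,interpolation=cv2.INTER_CUBIC))
    if i==1:cv2.imwrite('pics/t10z.png',cv2.resize(im[205:265,245:305],None,fx=10,fy=10,interpolation=cv2.INTER_CUBIC));cv2.imwrite('pics/t10.png',im)
    if i==2:cv2.imwrite('pics/w10z.png',cv2.resize(im[0:60,300:540],None,fx=3.3,fy=3.3,interpolation=cv2.INTER_CUBIC))
E
```

```text
[0.5132 0.0344 0.0781] [ 0.0039  0.0048 -1.    ] [ 8.5 -1.3 -7.5] 0.11510197879065273
[0.5132 0.0344 0.0781] [ 0.0039  0.0048 -1.    ] [ 8.  -0.4 -8.2] 0.1149083393774631
[0.5132 0.0344 0.0781] [ 0.004   0.0048 -1.    ] [ 7.7 -1.7 -7.4] 0.11652316388585494
```

View pics/s10z.png

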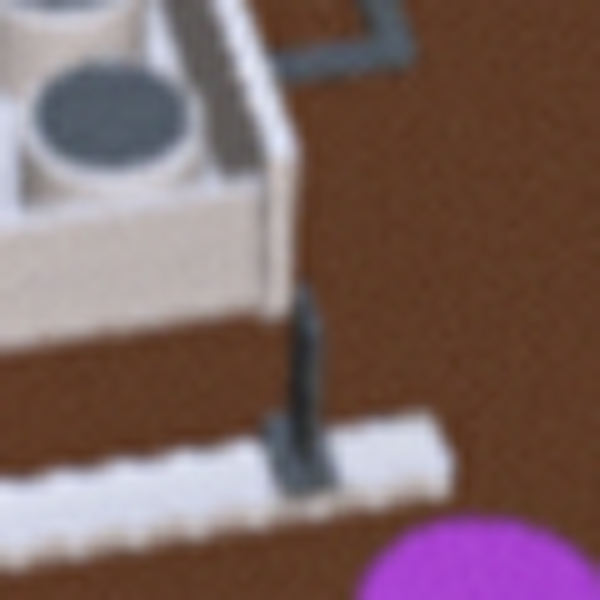

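View pics/t10z.png

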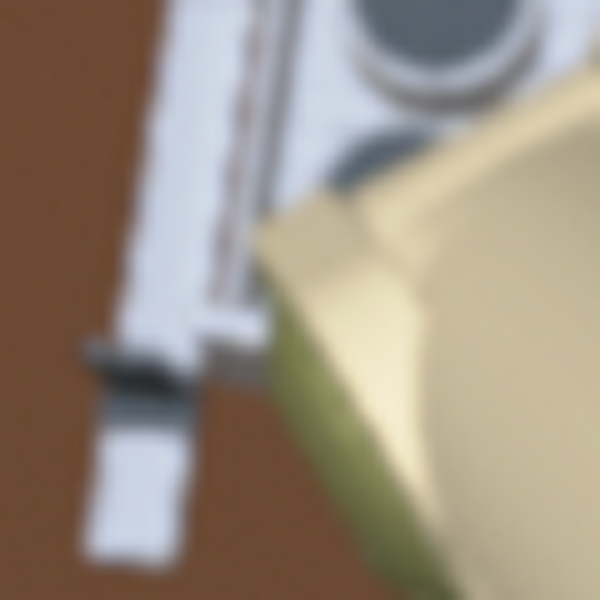

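View pics/w10z.png

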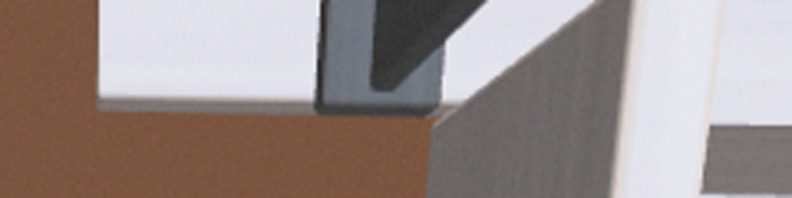

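View pics/t10.png

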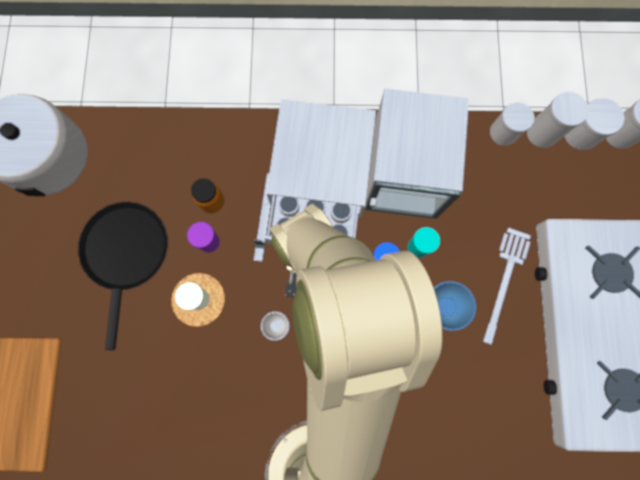

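```bash
python3 - <<'E'
from h import *
s=get_state();P,R=s["ee_pos"],s["orientation"]
def wz(uv,z):
    o,d=wray(uv,P,R);return (o+d*(z-o[2])/d[2])
D={"scene top":onz("scene",(329.6,260.2),.118),"scene bot":onz("scene",(328.7,276.6),.05),"top":onz("top",(264.8,239.4),.118),"wrist bot":wz((300+433/3.3,127/3.3),.05)}
F={"scene":onz("scene",(330.4,274.2),.075),"top":onz("top",(258.8,240.6),.075),"wrist earlier":np.array([.5718,.1638,.075]),"wrist base":wz((300+383/3.3,90/3.3),.0175)}
e=np.array([np.cos(np.radians(-6)),np.sin(np.radians(-6)),0])
for k,v in list(D.items())+list(F.items()):print(k,round(v@e,4))
print("tcp front",s["ee_pos"]@e+.045)
E
```

```text
scene top 0.5541
scene bot 0.5533
top 0.5485
wrist bot 0.5521
scene 0.5534
top 0.5515
wrist earlier 0.5515
wrist base 0.5522
tcp front 0.5517991157062591
```

In each camera the front and the fin agree within 3 mm: scene within 1, wrist about 0, top about 3. The tool is at rest and the grip is firm, so I hand in.

```bash
python3 -c "
from bench import *
s=get_state();print(s['t'],s['ee_pos'],abs(s['dq']).max(),s['width']);print(job.hand_in())"
```

```text
14.5 [0.51320017 0.03434177 0.07809036] 0.09210645519481526 0.11672114192050287
the job is handed in; nothing more can be done
None
```

I moved the white tub onto the cork mat, released it, then pulled the drawer out to the marker fin. I handed the job in at 14.5 s, still holding the drawer; it gives no verdict.

- **Tub:** it stands upright, with its centre about 3 mm from the mat's centre (37 mm allowed). My first grip caught only the lid rim, so I gripped it again before lifting.
- **Drawer:** the front is level with the fin to within about 1 mm in the scene and wrist views. The top view disagreed slightly, showing it about 3 mm too far out; 10 mm is allowed. It crept back 2 mm after one pull, which I corrected; in the last readings it did not move.
- **Grip:** the fingers are closed on the bar at 40 N, with the tool reading about 8 N of pull.
- **Everything else:** in the last pictures the marker, the glass door and the other items look where they were. I checked these by eye and did not measure them, and the arm hid the tumbler in the last top view.

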